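# Line up the kitchen canisters by height

## Task

Line the four canisters up by height on the wooden ledge, one standing centred on each dark disc: the tallest on the disc beside the yellow vase, then ever shorter, down to the shortest beside the pewter goblet. Keep the canisters upright and leave the vase and the goblet where they are.

Things in the scene. Friction and masses are not known exactly. Their poses are not given: they have to be found in the camera images.
- canister_blue: deep blue round kitchen canister, the tallest of four: 135 mm high overall, standing loose on the worktop (about 287 g, varies). Plain deep blue cylinder 60 mm in diameter and 105 mm high including its flat lid (which does not come off), with a wooden cylindrical knob 26 mm in diameter and 30 mm high on the centre of the lid. Origin: centre of its underside; z up along its axis.
- canister_cream: pale cream round kitchen canister, the second tallest of four: 115 mm high overall, standing loose on the worktop (about 259 g, varies). Plain pale cream cylinder 60 mm in diameter and 85 mm high including its flat lid (which does not come off), with a wooden cylindrical knob 26 mm in diameter and 30 mm high on the centre of the lid. Origin: centre of its underside; z up along its axis.
- canister_red: brick red round kitchen canister, the third tallest of four: 95 mm high overall, standing loose on the worktop (about 231 g, varies). Plain brick red cylinder 60 mm in diameter and 65 mm high including its flat lid (which does not come off), with a wooden cylindrical knob 26 mm in diameter and 30 mm high on the centre of the lid. Origin: centre of its underside; z up along its axis.
- canister_green: sage green round kitchen canister, the shortest of four: 75 mm high overall, standing loose on the worktop (about 203 g, varies). Plain sage green cylinder 60 mm in diameter and 45 mm high including its flat lid (which does not come off), with a wooden cylindrical knob 26 mm in diameter and 30 mm high on the centre of the lid. Origin: centre of its underside; z up along its axis.
- mark1: dark slate disc, 72 mm in diameter, 3 mm thick, number 1 of a row of four like ones, 90 mm apart centre to centre, counted from the robot's left (+y). Fixed on a pale wooden ledge (fixed board, 560 x 100 x 12 mm). Origin: centre of its underside, 12 mm above the worktop; a canister stands on its top face, 3 mm higher. z up, y along the row towards mark1, x across it, away from the robot.
- mark2: dark slate disc, 72 mm in diameter, 3 mm thick, number 2 of a row of four like ones, 90 mm apart centre to centre, counted from the robot's left (+y). Fixed on a pale wooden ledge (fixed board, 560 x 100 x 12 mm). Origin: centre of its underside, 12 mm above the worktop; a canister stands on its top face, 3 mm higher. z up, y along the row towards mark1, x across it, away from the robot.
- mark3: dark slate disc, 72 mm in diameter, 3 mm thick, number 3 of a row of four like ones, 90 mm apart centre to centre, counted from the robot's left (+y). Fixed on a pale wooden ledge (fixed board, 560 x 100 x 12 mm). Origin: centre of its underside, 12 mm above the worktop; a canister stands on its top face, 3 mm higher. z up, y along the row towards mark1, x across it, away from the robot.
- mark4: dark slate disc, 72 mm in diameter, 3 mm thick, number 4 of a row of four like ones, 90 mm apart centre to centre, counted from the robot's left (+y). Fixed on a pale wooden ledge (fixed board, 560 x 100 x 12 mm). Origin: centre of its underside, 12 mm above the worktop; a canister stands on its top face, 3 mm higher. z up, y along the row towards mark1, x across it, away from the robot.
- vase: yellow vase, 95 mm high, 68 mm across at the belly, about 500 g. Stands loose on one end of the ledge, in line with the discs and 100 mm from the centre of the nearest one; which end it has changes from start to start. Origin: centre of its underside; z up.
- goblet: grey pewter goblet, 95 mm high, 58 mm across at the rim, about 500 g. Stands loose on one end of the ledge, in line with the discs and 100 mm from the centre of the nearest one; which end it has changes from start to start. Origin: centre of its underside; z up.
There are look-alikes about, which are no part of the job. Leave any turquoise look-alike of the canister_blue alone. What is shaped like the canister_green but purple is not meant.

How it is judged (in metres and radians):
At the end, for the whole second after the job is handed in: Each canister stands upright (within 0.1 rad) and at rest on its own disc, its centre within 12 mm of the disc's centre: blue on the disc next to the yellow vase, then cream, then red, and green next to the goblet (((horizontal distance between vase and mark1 below 0.2 m and horizontal distance between canister_blue and mark1 below 0.012 m and z of canister_blue in the frame of mark1 between -0.002 and 0.008 m and horizontal distance between canister_cream and mark2 below 0.012 m and z of canister_cream in the frame of mark2 between -0.002 and 0.008 m and horizontal distance between canister_red and mark3 below 0.012 m and z of canister_red in the frame of mark3 between -0.002 and 0.008 m and horizontal distance between canister_green and mark4 below 0.012 m and z of canister_green in the frame of mark4 between -0.002 and 0.008 m) or (horizontal distance between vase and mark4 below 0.2 m and horizontal distance between canister_blue and mark4 below 0.012 m and z of canister_blue in the frame of mark4 between -0.002 and 0.008 m and horizontal distance between canister_cream and mark3 below 0.012 m and z of canister_cream in the frame of mark3 between -0.002 and 0.008 m and horizontal distance between canister_red and mark2 below 0.012 m and z of canister_red in the frame of mark2 between -0.002 and 0.008 m and horizontal distance between canister_green and mark1 below 0.012 m and z of canister_green in the frame of mark1 between -0.002 and 0.008 m)) and angle between each of canister_blue, canister_cream, canister_red, canister_green's own z axis and vertical below 0.1 rad and linear speed of each of canister_blue, canister_cream, canister_red, canister_green below 0.02 m/s and angular speed of each of canister_blue, canister_cream, canister_red, canister_green below 0.2 rad/s); the robot touches nothing.
It fails at once if the vase or the goblet is moved by more than 25 mm or tipped (distance of any of vase, goblet from where it was at the start of the episode above 0.025 m or angle between any of vase, goblet's own z axis and vertical above 0.5 rad).
It fails at once if a canister is tipped over (angle between any of canister_blue, canister_cream, canister_red, canister_green's own z axis and vertical above 0.7 rad).
It also fails if it takes over 112 s, if anything falls off the work surface, if the arm or the gripper's body presses on something with over 40 N, if the wrist force passes 120 N, or if a joint passes its speed limit or range.

## Robot

A 6-joint arm with a two-finger parallel gripper is mounted at the origin on the work surface. World frame = base frame: x ahead of the robot, y to its left, z up, the work surface at z = 0. Lengths are in mm, angles in rad, forces in N, time in s.
With the tool pointing down it reaches from about 400 to 925 mm from the base axis. Payload 12.5 kg.
Tool frame: the origin (TCP) lies at the very end of the fingers, on their centre line; the grasp point (between the pads) lies 19 mm behind it; z points along the fingers, x is the direction in which the jaws open and shut, and the axes are right-handed (so a half turn about z gives the same grasp; the last joint's range is limited). The gripper opens to 95 mm and grips with 3 to 60 N. Pads are 20 mm wide; open, the fingers measure 119 mm over their backs; the gripper's body (75 mm by 180 mm) begins 59 mm behind the grasp point.
Start: joints at [-1.429, 0.491, 1.559, -0, 1.092, -0.106], TCP at [153.317, -605.921, 214.661] pointing down, gripper open.
Joint ranges: [-3.1, 3.1], [-0.84, 2.19], [0.05, 2.79], [-1.13, 4.28], [0.06, 2.93], [-2.69, 2.69]. Speed limits (rad/s): [2.22, 2.22, 2.79, 3.14, 3.14, 3.14].

## Interface

Orientations are given as [roll, pitch, yaw] about the fixed x, y, z axes, in that order (R = Rz(yaw) Ry(pitch) Rx(roll)).
In Python, from cell import state, viewer, ticket, look_for, regions_of gives the robot as it stands.
- The arm moves only by the shell command python3 -m inch 'ROWS'. ROWS is JSON, a list of rows, each a list of 7 numbers: the turn, a rotation vector about the world's x, y, z in degrees, then the shift along the world's x, y, z in mm, then the opening, from -1 (shut) to 1 (fully open). In form: [[rx, ry, rz, tx, ty, tz, hand], ...]. A call has 1 to 10 rows; each row shifts and turns the commanded pose from where the row before left it; what a row does not reach is not made up. A row lasts 1/10 s, in which the tool goes at most 50 mm and 8.59 degrees, less where a joint would pass 70% of its speed; a pose out of reach is approached as far as the arm can. A call with a gripper value outside its range is refused whole. The fingers move at their own pace and stop on an object; the grip force is fixed at half the most. Time passes only in rows, so rows that do not move let the fingers close. It gives the time, the measured TCP pose, the force and the opening at its end, in the units of the state.
- state(): the state, without advancing time (a new reading comes with each control period).
- viewer.read_camera(name): name is "scene" or "top"; returns a dict with "color" (384x512x3 uint8, red, green, blue), "depth" (384x512 float32, mm along the optical axis (not along the pixel's ray), 0 where there is no reading), "fx", "fy", "cx", "cy" (pixels), "position" and "orientation" of the camera in the world. Camera axes: x right, y down, z forward; pixel columns grow to the right and rows downward; lengths in mm; the calibration is good to about 2 mm. A picture is of the moment at which its call begins.
- ticket.job_done(): hands the job in, once; it reports no verdict.
Trained networks look in the newest picture that a camera, given by its name, has taken for a name from the list of things; names that differ only in an ending like _2 or _b are one class to them, and where a whole thing is asked for, a point or a joint stands for the part that bears it (a point fixed in the world has none). Each returns a list of dicts, best first, with "score" (0 to 1); they miss things now and then, are a little off and sometimes report something else, mostly with a low value. They report only what shows in the picture. A call takes as long as a camera call. They do not tell look-alikes from the thing itself.
- look_for(name, camera): "box" ([left, top, right, bottom] as shares, 0 to 1, of the picture: columns of its width, rows of its height, round what is visible of it).
- regions_of(name, camera): "pixels" (384x512 bool, what is visible of it) and "box" ([left, top, right, bottom] as shares, 0 to 1, of the picture: columns of its width, rows of its height, round what is visible of it).
The state is a dict: "t": time; "joints": joint angles; "qvel": joint speeds; "tau": joint torques, N m; "eef_pos": TCP position; "tcp_rot": TCP orientation; "ft_force": force on the tool from outside, world axes, zero at the start; "moment": the same for the moment, N m; "opening": opening from 0.0 (shut) to 1.0 (fully open).
Only numpy, scipy, OpenCV 4.12 (cv2) and the standard library are available. Lean on these libraries where they do the work, as an engineer would, in place of code of your own. Each camera call takes 0.05 s, during which the arm holds its last target. There are 200 camera calls.

## Working session

There is one attempt and no reset: what is moved stays moved. The work goes in short steps, Python scripts to look and compute and a shell command to move; the robot and the scene stay as the last step left them, time stands still between calls to the robot, and variables do not carry over. Pictures are saved under pics/ and viewed, on a budget of 14 in all, crops included, one or two more only if the job needs it, and the job is handed in when it is done.

```bash
mkdir -p pics; cat > h.py <<'E'
import numpy as np, cv2
from scipy.spatial.transform import Rotation as R
from cell import state, viewer, ticket, look_for, regions_of
def cloud(c):
    d=c["depth"]; v,u=np.mgrid[:384,:512]
    P=np.stack([(u-c["cx"])/c["fx"]*d,(v-c["cy"])/c["fy"]*d,d],-1)
    o=np.array(c["orientation"]); M=o if o.shape==(3,3) else (R.from_euler('xyz',o).as_matrix() if o.size==3 else R.from_quat(o).as_matrix())
    return P@M.T+np.array(c["position"])
def save(c,n): cv2.imwrite('pics/'+n,c["color"][...,::-1])
E
python3 - <<'E'
from h import *
print(state())
for n in("top","scene"):
    c=viewer.read_camera(n); save(c,n+'0.png'); P=cloud(c)
    print(n,c["position"],c["orientation"],c["fx"])
    for k in "canister_blue canister_cream canister_red canister_green mark1 vase goblet".split():
        for r in regions_of(k,n)[:5]:
            m=r["pixels"]&(c["depth"]>0)
            if m.sum()<10: continue
            Q=P[m]; z=np.percentile(Q[:,2],97); T=Q[Q[:,2]>z-8]
            vu=np.argwhere(m).mean(0)
            print(k,round(r["score"],2),m.sum(),'px',vu[::-1].round(),'mid',((Q.min(0)+Q.max(0))/2).round(),'top',T.mean(0).round(),np.median(c["color"][m],0))
E
```

```text
{'t': 0.0, 'joints': array([-1.42862294e+00,  4.91593897e-01,  1.55947477e+00,  1.61789267e-05,
        1.09172125e+00, -1.05609759e-01]), 'qvel': array([-0.00136778, -0.00037523, -0.00223384,  0.00043541, -0.00025484,
       -0.00068911]), 'tau': array([-1.97528556e-05, -6.12644506e+01, -2.58185756e+01,  6.92556845e-02,
        4.82776249e-02, -1.47641481e-04]), 'eef_pos': array([ 153.26731506, -605.64633627,  214.03170709]), 'tcp_rot': array([-3.14145218e+00,  1.18907457e-03, -1.32302056e+00]), 'ft_force': array([ 0.17172344,  0.04348901, -0.08676127]), 'moment': array([ 0.02269221, -0.01902055, -0.02305059]), 'opening': 0.998370524698967}
top [364.0224474   -2.3992711  819.00910415] [-2.90689633  0.00526969 -1.45568382] 396.9743549487614
canister_blue 0.81 1086 px [202. 218.] mid [469. 136.  67.] top [461. 124. 134.] [ 83.  127.  167.5]
canister_blue 0.74 1095 px [190. 269.] mid [365. 132.  71.] top [365. 132. 134.] [113. 208. 197.]
canister_cream 0.68 1111 px [137. 221.] mid [441. 250.  61.] top [441. 250. 114.] [251. 241. 198.]
canister_cream 0.32 1023 px [202. 217.] mid [461. 1
[... 1701 characters left out ...]
r_green 0.42 427 px [342. 176.] mid [659. 179.  14.] top [659. 177.  15.] [92. 81. 80.]
mark1 0.84 711 px [273. 238.] mid [639. -89.  14.] top [639. -91.  15.] [98. 84. 82.]
mark1 0.71 520 px [321. 195.] mid [651.  88.  15.] top [652.  86.  15.] [95. 84. 83.]
mark1 0.65 591 px [298. 215.] mid [644.  -0.  15.] top [646.  -2.  15.] [97. 84. 83.]
mark1 0.6 423 px [342. 176.] mid [658. 180.  14.] top [659. 177.  15.] [92. 81. 80.]
mark1 0.33 989 px [201. 186.] mid [395. -45.  48.] top [432. -69.  93.] [132.  51.  44.]
vase 0.6 1548 px [237. 250.] mid [ 601. -156.   55.] top [ 631. -192.  107.] [187. 141.  59.]
goblet 0.64 716 px [365. 141.] mid [635. 341.  55.] top [669. 271. 107.] [93. 87. 85.]
```

View pics/top0.png

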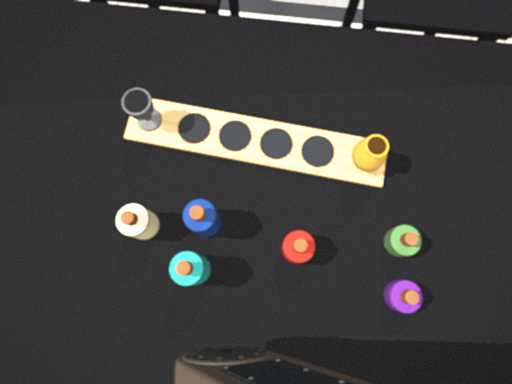

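```bash
cat > knob.py <<'E'
from h import *
import sys
# knob tops: points within zone at given height
def knobs(names=("top","scene"),zs=dict(blue=135,cream=115,red=95,green=75),guess=None):
    for n in names:
        c=viewer.read_camera(n); P=cloud(c)
        for k,(x,y,z) in guess.items():
            m=(np.hypot(P[...,0]-x,P[...,1]-y)<35)&(abs(P[...,2]-z)<5)&(c["depth"]>0)
            Q=P[m]
            if len(Q)>5: (cx,cy),r=cv2.minEnclosingCircle(Q[:,:2].astype(np.float32)); print(n,k,len(Q),'mean',Q.mean(0).round(1),'circ',round(cx,1),round(cy,1),round(r,1))
            else: print(n,k,'none')
E
python3 -c "
from knob import *
knobs(guess=dict(blue=(462,122,135),teal=(366,130,135),cream=(442,249,115),red=(430,-66,95),green=(467,-271,75),purple=(362,-276,75)))"
```

```text
top blue 169 mean [460.6 123.9 134.3] circ 461.1 124.1 12.9
top teal 187 mean [364.6 132.2 134.2] circ 364.7 132.6 12.8
top cream 166 mean [440.9 250.2 114.4] circ 441.2 250.6 13.1
top red 154 mean [428.9 -64.4  94.2] circ 429.1 -64.5 12.5
top green 156 mean [ 466.1 -270.1   73.7] circ 466.5 -270.4 12.8
top purple 168 mean [ 360.8 -274.1   73.9] circ 360.9 -274.6 12.8
scene blue 61 mean [462.7 120.1 134. ] circ 461.2 122.0 12.8
scene teal 51 mean [366.7 128.  133.9] circ 365.0 129.2 12.8
scene cream 49 mean [441.6 247.9 113.6] circ 440.0 249.6 13.3
scene red 78 mean [430.8 -68.   94.2] circ 429.3 -66.5 13.6
scene green 124 mean [ 468.5 -273.1   74. ] circ 467.3 -272.4 13.4
scene purple 109 mean [ 363.5 -277.5   73.8] circ 361.6 -277.2 14.0
```

Top view: goblet on the left (143,108), vase on the right (370,153). So the order is blue→mark4, cream→mark3, red→mark2, green→mark1. The real blue canister is at (202,218) and the real green one at (403,241). I'll start with green.

```bash
python3 -m inch '[[0,0,7.6,31.4,33.4,-6,1],[0,0,7.6,31.4,33.4,-6,1],[0,0,7.6,31.4,33.4,-6,1],[0,0,7.6,31.4,33.4,-6,1],[0,0,7.6,31.4,33.4,-6,1],[0,0,7.6,31.4,33.4,-6,1],[0,0,7.6,31.4,33.4,-6,1],[0,0,7.6,31.4,33.4,-6,1],[0,0,7.6,31.4,33.4,-6,1],[0,0,7.4,31.4,33.4,-6,1]]'; python3 -m inch '[[0,0,0,0,0,0,0.2],[0,0,0,0,0,0,0.2]]'
```

```text
t: 1.9
eef_pos: [468.5, -270.5, 154.7]
tcp_rot: [3.141, -0.001, 0.005]
ft_force: [-0.1, -0.5, 0.3]
opening: 1.003
t: 2.1
eef_pos: [467.8, -271.2, 154.5]
tcp_rot: [-3.142, 0.0, 0.001]
ft_force: [0.5, 0.4, -0.9]
opening: 0.886
```

```bash
python3 -m inch '[[0,0,0,0,0,-30,0.4],[0,0,0,0,0,-30,0.4],[0,0,0,0,0,-25,0.4],[0,0,0,0,0,-15,0.4],[0,0,0,0,0,-4,0.4],[0,0,0,0,0,0,0.4]]'; python3 -m inch '[[0,0,0,0,0,0,-1],[0,0,0,0,0,0,-1],[0,0,0,0,0,0,-1],[0,0,0,0,0,0,-1],[0,0,0,0,0,0,-1],[0,0,0,0,0,0,-1],[0,0,0,0,0,0,-1],[0,0,0,0,0,0,-1]]'; python3 -m inch '[[0,0,0,0,0,5,-1],[0,0,0,0,0,15,-1],[0,0,0,0,0,25,-1],[0,0,0,0,0,0,-1]]'
```

```text
t: 2.7
eef_pos: [466.8, -272.8, 50.6]
tcp_rot: [-3.141, 0.0, -0.002]
ft_force: [-0.0, -0.4, 1.1]
opening: 0.703
t: 3.5
eef_pos: [467.3, -271.9, 50.7]
tcp_rot: [-3.142, -0.0, -0.0]
ft_force: [-2.0, 0.7, 2.1]
opening: 0.268
t: 3.9
eef_pos: [468.3, -272.6, 98.0]
tcp_rot: [3.139, -0.003, 0.0]
ft_force: [-0.6, 0.7, -2.3]
opening: 0.269
```

```bash
python3 -m inch '[[0,0,0,6.4,15,12,-1],[0,0,0,12.8,30,12,-1],[0,0,0,17.05,40,12,-1],[0,0,0,17.05,40,12,-1],[0,0,0,17.05,40,12,-1],[0,0,0,17.05,40,0,-1],[0,0,0,17.05,40,0,-1],[0,0,0,17.05,40,0,-1],[0,0,0,17.05,40,0,-1],[0,0,0,17.05,40,0,-1]]';python3 -m inch '[[0,0,0,17,40,0,-1],[0,0,0,10.7,25,0,-1],[0,0,0,6.4,15,0,-1],[0,0,0,1.5,6,0,-1],[0,0,0,0,0,0,-1],[0,0,0,0,0,0,-1]]'
python3 - <<'E'
from h import *
from knob import knobs
s=state();print(s["eef_pos"],s["ft_force"])
for n in("top","scene"):
    c=viewer.read_camera(n);save(c,n+'1.png');P=cloud(c)
    x,y,z=s["eef_pos"]; zb=z-5.5
    m=(np.hypot(P[...,0]-x,P[...,1]-y)<45)&(abs(P[...,2]-zb)<5)&(c["depth"]>0);Q=P[m]
    if len(Q)>5:print(n,len(Q),Q.mean(0).round(1),cv2.minEnclosingCircle(Q[:,:2].astype(np.float32)))
E
```

```text
t: 4.9
eef_pos: [622.8, 95.9, 155.1]
tcp_rot: [3.142, 0.001, 0.0]
ft_force: [1.2, -0.6, -2.9]
opening: 0.269
t: 5.5
eef_pos: [658.1, 178.0, 155.6]
tcp_rot: [3.141, 0.001, -0.001]
ft_force: [-0.0, 0.4, -2.1]
opening: 0.269
[658.1025982  178.04999533 155.57744629] [-0.02691094  0.3685096  -2.12090434]
top 250 [653.9 160.9 149.5] ((656.7352294921875, 168.712646484375), 27.8663387298584)
scene 229 [662.7 165.8 149.7] ((659.5196533203125, 175.25894165039062), 30.313302993774414)
```

View pics/scene1.png

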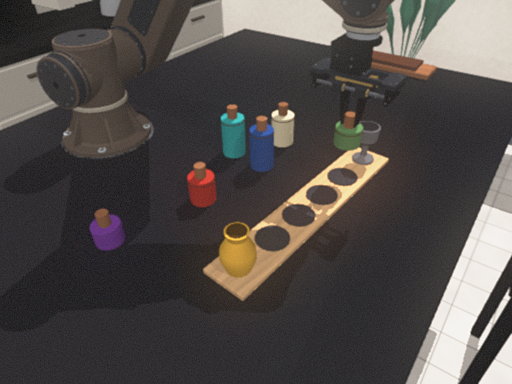

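Green canister hangs upright below the gripper at (349,135), over the far end disc. I'll lower it now.

```bash
python3 -m inch '[[0,0,0,0.5,1,-20,-1],[0,0,0,0.5,1,-25,-1],[0,0,0,0,0,-20,-1],[0,0,0,0,0,-13,-1],[0,0,0,0,0,-6,-1],[0,0,0,0,0,-3,-1],[0,0,0,0,0,-2,-1],[0,0,0,0,0,0,-1]]'
```

```text
t: 6.4
eef_pos: [659.8, 181.1, 67.2]
tcp_rot: [-3.141, -0.001, -0.0]
ft_force: [-1.0, 0.3, -2.2]
opening: 0.265
```

```bash
python3 -m inch '[[0,0,0,0,0,-1.5,-1],[0,0,0,0,0,0,-1],[0,0,0,0,0,0,0.3],[0,0,0,0,0,0,0.3],[0,0,0,0,0,0,0.3],[0,0,0,0,0,0,0.3],[0,0,0,0,0,15,0.3],[0,0,0,0,0,30,0.3],[0,0,0,0,0,35,0.3],[0,0,0,0,0,0,0.3]]'
python3 -m inch '[[0,0,0,-20,-21,0,0.3],[0,0,0,-32,-34,0,0.3],[0,0,0,-32,-34,0,0.3],[0,0,0,-32,-34,0,0.3],[0,0,0,-32,-34,0,0.3],[0,0,0,-32,-34,0,0.3],[0,0,0,-30,-34,0,0.3],[0,0,0,-20,-21,0,0.3],[0,0,0,0,0,0,0.3]]'
python3 - <<'E'
from knob import *
print(state()["eef_pos"])
knobs(guess=dict(blue=(462,122,135),cream=(442,249,115),red=(430,-66,95),green=(659,179,90)))
E
```

```text
t: 7.4
eef_pos: [661.5, 181.5, 151.2]
tcp_rot: [-3.14, -0.008, 0.0]
ft_force: [0.3, 0.5, -0.2]
opening: 0.649
t: 8.3
eef_pos: [427.6, -66.5, 145.7]
tcp_rot: [3.141, 0.0, -0.003]
ft_force: [0.6, 1.2, -0.0]
opening: 0.648
[427.58040203 -66.54131001 145.72272398]
top blue 168 mean [460.7 123.9 134.3] circ 460.9 124.2 12.8
top cream 166 mean [440.7 250.3 114.5] circ 440.8 250.8 12.9
top red none
top green 130 mean [659.2 181.2  89.5] circ 660.2 181.6 13.0
scene blue 61 mean [462.5 120.3 133.9] circ 461.6 121.2 13.1
scene cream 49 mean [442.5 247.3 114. ] circ 441.3 249.5 13.1
scene red 79 mean [430.9 -68.3  94.2] circ 430.3 -66.3 13.9
scene green 70 mean [661.  178.1  89.1] circ 660.2 179.3 13.4
```

```bash
python3 -m inch '[[0,0,0,1.5,1,-25,0.3],[0,0,0,0,0,-25,0.3],[0,0,0,0,0,-18,0.3],[0,0,0,0,0,-7,0.3],[0,0,0,0,0,0,0.3]]'; python3 -m inch '[[0,0,0,0,0,0,-1],[0,0,0,0,0,0,-1],[0,0,0,0,0,0,-1],[0,0,0,0,0,0,-1],[0,0,0,0,0,0,-1],[0,0,0,0,0,0,-1]]'; python3 -m inch '[[0,0,0,0,0,5,-1],[0,0,0,0,0,15,-1],[0,0,0,0,0,25,-1],[0,0,0,0,0,30,-1],[0,0,0,0,0,15,-1],[0,0,0,0,0,0,-1]]'
```

```text
t: 8.9
eef_pos: [431.3, -63.3, 69.6]
tcp_rot: [-3.141, 0.001, 0.001]
ft_force: [0.1, 1.0, -0.4]
opening: 0.654
t: 9.5
eef_pos: [430.9, -63.9, 70.2]
tcp_rot: [-3.142, 0.0, -0.0]
ft_force: [-0.4, 0.5, -0.6]
opening: 0.267
t: 10.1
eef_pos: [431.7, -64.1, 162.0]
tcp_rot: [3.14, -0.004, 0.0]
ft_force: [0.2, -0.5, -3.2]
opening: 0.268
```

```bash
python3 -m inch '[[0,0,0,13,9,0,-1],[0,0,0,26,18,0,-1],[0,0,0,35,25,0,-1],[0,0,0,35,25,0,-1],[0,0,0,35,25,0,-1],[0,0,0,31,22,0,-1],[0,0,0,22,16,0,-1],[0,0,0,13,9,0,-1],[0,0,0,10,5,0,-1],[0,0,0,0,0,0,-1]]'; python3 -m inch '[[0,0,0,0,0,-20,-1],[0,0,0,0,0,-25,-1],[0,0,0,0,0,-15,-1],[0,0,0,0,0,-8,-1],[0,0,0,0,0,-4,-1],[0,0,0,0,0,0,-1]]'
```

```text
t: 11.1
eef_pos: [651.6, 90.9, 158.5]
tcp_rot: [-3.142, 0.001, 0.001]
ft_force: [-1.3, -1.7, -2.6]
opening: 0.268
t: 11.7
eef_pos: [651.1, 90.0, 88.3]
tcp_rot: [3.142, -0.0, -0.0]
ft_force: [-0.8, 0.1, -2.6]
opening: 0.267
```

```bash
python3 -m inch '[[0,0,0,0.5,0,-2,-1],[0,0,0,0,0,-1,-1],[0,0,0,0,0,0,0.3],[0,0,0,0,0,0,0.3],[0,0,0,0,0,0,0.3],[0,0,0,0,0,0,0.3],[0,0,0,0,0,15,0.3],[0,0,0,0,0,30,0.3],[0,0,0,0,0,40,0.3],[0,0,0,0,0,0,0.3]]'
python3 -m inch '[[0,0,0,-20,16,0,0.3],[0,0,0,-32,24,0,0.3],[0,0,0,-36,27,0,0.3],[0,0,0,-36,27,0,0.3],[0,0,0,-36,27,0,0.3],[0,0,0,-28,22,0,0.3],[0,0,0,-16,12,0,0.3],[0,0,0,-6,5,0,0.3],[0,0,0,0,0,0,0.3]]'
python3 - <<'E'
from knob import *
print(state()["eef_pos"])
knobs(guess=dict(cream=(442,249,115),red=(652,89,110),green=(659,179,90)))
E
```

```text
t: 12.7
eef_pos: [653.7, 90.2, 176.7]
tcp_rot: [-3.141, -0.009, 0.0]
ft_force: [-0.3, 0.0, 0.8]
opening: 0.65
t: 13.6
eef_pos: [441.4, 250.5, 170.7]
tcp_rot: [-3.141, -0.001, 0.001]
ft_force: [0.6, -0.6, -0.6]
opening: 0.65
[441.44724588 250.51394835 170.7108384 ]
top cream 168 mean [440.8 250.1 114.5] circ 440.8 250.8 13.0
top red 138 mean [649.9  88.7 109.3] circ 650.0 88.8 13.0
top green 129 mean [659.2 181.1  89.3] circ 660.0 181.5 12.8
scene cream 50 mean [442.2 246.9 113.9] circ 443.2 249.1 14.5
scene red 79 mean [651.4  85.8 109.3] circ 651.6 88.1 13.3
scene green 70 mean [660.8 177.9  89.2] circ 660.9 179.5 13.2
```

```bash
python3 -m inch '[[0,0,0,0,0,-25,0.3],[0,0,0,0,0,-25,0.3],[0,0,0,0,0,-20,0.3],[0,0,0,0,0,-8,0.3],[0,0,0,0,0,-2.5,0.3],[0,0,0,0,0,0,0.3]]'; python3 -m inch '[[0,0,0,0,0,0,-1],[0,0,0,0,0,0,-1],[0,0,0,0,0,0,-1],[0,0,0,0,0,0,-1],[0,0,0,0,0,0,-1],[0,0,0,0,0,0,-1]]'; python3 -m inch '[[0,0,0,0,0,5,-1],[0,0,0,0,0,15,-1],[0,0,0,0,0,25,-1],[0,0,0,0,0,35,-1],[0,0,0,0,0,35,-1],[0,0,0,0,0,25,-1],[0,0,0,0,0,10,-1],[0,0,0,0,0,0,-1]]'
```

```text
t: 14.3
eef_pos: [442.1, 249.9, 89.9]
tcp_rot: [-3.142, -0.0, -0.001]
ft_force: [-0.4, 0.2, 0.9]
opening: 0.651
t: 14.9
eef_pos: [441.4, 250.1, 89.7]
tcp_rot: [-3.142, -0.0, -0.0]
ft_force: [-0.5, 0.1, 1.9]
opening: 0.269
t: 15.7
eef_pos: [441.7, 250.1, 240.4]
tcp_rot: [-3.141, -0.002, -0.0]
ft_force: [-1.1, 0.0, -4.0]
opening: 0.263
```

```bash
python3 -m inch '[[0,0,0,12,-15,0,-1],[0,0,0,24,-29,0,-1],[0,0,0,30,-37,0,-1],[0,0,0,30,-37,0,-1],[0,0,0,30,-37,0,-1],[0,0,0,30,-37,0,-1],[0,0,0,24,-29,0,-1],[0,0,0,14,-17,0,-1],[0,0,0,7,-9,0,-1],[0,0,0,2.5,-3,0,-1]]'; python3 -m inch '[[0,0,0,0,0,-15,-1],[0,0,0,0,0,-30,-1],[0,0,0,0,0,-35,-1],[0,0,0,0,0,-30,-1],[0,0,0,0,0,-12,-1],[0,0,0,0,0,-6,-1],[0,0,0,0,0,0,-1],[0,0,0,0,0,0,-1]]'
```

```text
t: 16.7
eef_pos: [644.8, -0.5, 237.8]
tcp_rot: [-3.141, 0.003, -0.001]
ft_force: [-0.2, 0.3, -3.7]
opening: 0.267
t: 17.5
eef_pos: [645.6, 0.3, 113.0]
tcp_rot: [3.141, -0.002, 0.0]
ft_force: [0.7, -0.2, -3.1]
opening: 0.27
```

```bash
python3 -m inch '[[0,0,0,0,0,-5,-1],[0,0,0,0,0,-2.5,-1],[0,0,0,0,0,0,-1],[0,0,0,0,0,0,0.3],[0,0,0,0,0,0,0.3],[0,0,0,0,0,0,0.3],[0,0,0,0,0,0,0.3],[0,0,0,0,0,15,0.3],[0,0,0,0,0,35,0.3],[0,0,0,0,0,40,0.3]]'
python3 -m inch '[[0,0,0,-10,7,0,0.3],[0,0,0,-28,18,0,0.3],[0,0,0,-36,24,0,0.3],[0,0,0,-36,24,0,0.3],[0,0,0,-36,24,0,0.3],[0,0,0,-24,16,0,0.3],[0,0,0,-11,7,0,0.3],[0,0,0,-3.5,2,0,0.3],[0,0,0,0,0,0,0.3]]'
python3 - <<'E'
from knob import *
print(state()["eef_pos"])
knobs(guess=dict(blue=(461,122,135),cream=(645,0,130),red=(652,89,110),green=(659,179,90)))
E
```

```text
t: 18.5
eef_pos: [644.6, 0.1, 195.4]
tcp_rot: [-3.141, 0.002, -0.0]
ft_force: [0.8, -0.6, 0.8]
opening: 0.648
t: 19.4
eef_pos: [461.1, 122.0, 194.5]
tcp_rot: [-3.142, -0.001, 0.0]
ft_force: [0.2, 0.0, -0.4]
opening: 0.652
[461.11902514 122.01257956 194.52387713]
top blue none
top cream 147 mean [644.1   0.9 129. ] circ 644.9 0.9 12.9
top red 139 mean [649.9  88.7 109.4] circ 650.5 89.1 12.7
top green none
scene blue 64 mean [462.6 119.8 133.8] circ 459.4 122.8 14.6
scene cream 98 mean [646.4  -2.1 129.1] circ 645.3 -0.7 13.7
scene red 82 mean [651.6  85.4 109.3] circ 651.4 86.1 13.1
scene green 70 mean [661.3 177.7  89.4] circ 660.6 179.2 13.0
```

```bash
python3 -m inch '[[0,0,0,0,0.5,-25,0.3],[0,0,0,0,0,-25,0.3],[0,0,0,0,0,-22,0.3],[0,0,0,0,0,-10,0.3],[0,0,0,0,0,-2.5,0.3],[0,0,0,0,0,0,0.3]]'; python3 -m inch '[[0,0,0,0,0,0,-1],[0,0,0,0,0,0,-1],[0,0,0,0,0,0,-1],[0,0,0,0,0,0,-1],[0,0,0,0,0,0,-1],[0,0,0,0,0,0,-1]]'; python3 -m inch '[[0,0,0,0,0,5,-1],[0,0,0,0,0,15,-1],[0,0,0,0,0,25,-1],[0,0,0,0,0,35,-1],[0,0,0,0,0,35,-1],[0,0,0,0,0,25,-1],[0,0,0,0,0,10,-1],[0,0,0,0,0,0,-1]]'
```

```text
t: 20.1
eef_pos: [461.0, 122.3, 109.8]
tcp_rot: [3.142, -0.0, -0.0]
ft_force: [0.2, 0.6, -0.2]
opening: 0.646
t: 20.7
eef_pos: [460.6, 122.6, 109.8]
tcp_rot: [-3.142, -0.0, 0.0]
ft_force: [-0.5, 0.9, 2.4]
opening: 0.266
t: 21.5
eef_pos: [460.6, 122.6, 260.3]
tcp_rot: [-3.141, -0.002, 0.0]
ft_force: [0.5, 0.6, -3.1]
opening: 0.269
```

```bash
python3 -m inch '[[0,0,0,10,-12,0,-1],[0,0,0,21,-25,0,-1],[0,0,0,27,-32,0,-1],[0,0,0,27,-32,0,-1],[0,0,0,27,-32,0,-1],[0,0,0,26,-32,0,-1],[0,0,0,20,-24,0,-1],[0,0,0,11,-13,0,-1],[0,0,0,6,-7,0,-1],[0,0,0,2.5,-3,0,-1]]'; python3 -m inch '[[0,0,0,0,0,-15,-1],[0,0,0,0,0,-30,-1],[0,0,0,0,0,-35,-1],[0,0,0,0,0,-30,-1],[0,0,0,0,0,-12,-1],[0,0,0,0,0,-6,-1],[0,0,0,0,0,0,-1],[0,0,0,0,0,0,-1]]'
```

```text
t: 22.5
eef_pos: [638.0, -90.4, 257.9]
tcp_rot: [-3.141, 0.002, -0.001]
ft_force: [0.8, 0.2, -2.8]
opening: 0.266
t: 23.3
eef_pos: [638.6, -89.4, 133.0]
tcp_rot: [3.141, -0.002, 0.0]
ft_force: [-0.3, 0.0, -2.9]
opening: 0.27
```

Bottom is about 23 mm up, so it needs to go 8 mm lower. Then release and retreat.

```bash
python3 -m inch '[[0,0,0,0,0,-5,-1],[0,0,0,0,0,-2.5,-1],[0,0,0,0,0,0,-1],[0,0,0,0,0,0,0.3],[0,0,0,0,0,0,0.3],[0,0,0,0,0,0,0.3],[0,0,0,0,0,0,0.3],[0,0,0,0,0,15,0.3],[0,0,0,0,0,35,0.3],[0,0,0,0,0,45,0.3]]'
python3 -m inch '[[0,0,0,-20,0,0,0.3],[0,0,0,-35,0,0,0.3],[0,0,0,-40,0,0,0.3],[0,0,0,-40,0,0,0.3],[0,0,0,-30,0,0,0.3],[0,0,0,-15,0,0,0.3],[0,0,0,0,0,0,0.3],[0,0,0,0,0,0,0.3]]'
python3 - <<'E'
from knob import *
print(state()["eef_pos"])
knobs(guess=dict(blue=(638,-90,150),cream=(645,0,130),red=(652,89,110),green=(659,179,90)))
for n in("top","scene"):
    c=viewer.read_camera(n); save(c,n+'9.png'); P=cloud(c)
    for k in ("vase","goblet"):
        r=regions_of(k,n)[0]; m=r["pixels"]&(c["depth"]>0);Q=P[m];z=np.percentile(Q[:,2],97);print(n,k,r["score"],Q[Q[:,2]>z-8].mean(0).round())
cv2.imwrite('pics/end.png',np.hstack([cv2.imread('pics/top9.png')[:,60:440],cv2.imread('pics/scene9.png')[:,80:480]]))
E
```

```text
t: 24.3
eef_pos: [637.3, -89.3, 218.6]
tcp_rot: [-3.141, 0.004, -0.0]
ft_force: [0.1, -0.1, 0.0]
opening: 0.651
t: 25.1
eef_pos: [458.7, -89.6, 219.5]
tcp_rot: [3.141, -0.001, -0.0]
ft_force: [0.9, -0.2, -0.3]
opening: 0.65
[458.65114503 -89.61378062 219.54626003]
top blue none
top cream 149 mean [643.9   0.9 129. ] circ 644.8 1.0 12.7
top red 136 mean [650.1  88.8 109.4] circ 650.3 88.5 13.0
top green 133 mean [659.  181.   89.4] circ 659.3 181.9 13.1
scene blue 117 mean [640.3 -90.8 149.2] circ 639.2 -89.2 12.9
scene cream 101 mean [646.4  -2.5 129.1] circ 646.4 -0.8 13.5
scene red 81 mean [651.7  85.7 109.2] circ 650.5 88.7 14.1
scene green 70 mean [661.1 177.9  89.1] circ 660.4 180.4 13.7Traceback (most recent call last):
  File "<stdin>", line 7, in <module>
IndexError: list index out of range
```

Arm hides blue and the vase from the top camera, so I'll look with the scene camera.

```bash
python3 - <<'E'
from h import *
c=viewer.read_camera("scene"); save(c,'scene9.png'); P=cloud(c)
for k in ("vase","goblet"):
    for r in regions_of(k,"scene")[:1]:
        m=r["pixels"]&(c["depth"]>0);Q=P[m];z=np.percentile(Q[:,2],97);print(k,r["score"],Q[Q[:,2]>z-8].mean(0).round())
E
```

```text
vase 0.71 [ 631. -192.  107.]
goblet 0.95 [669. 272. 107.]
```

View pics/scene9.png

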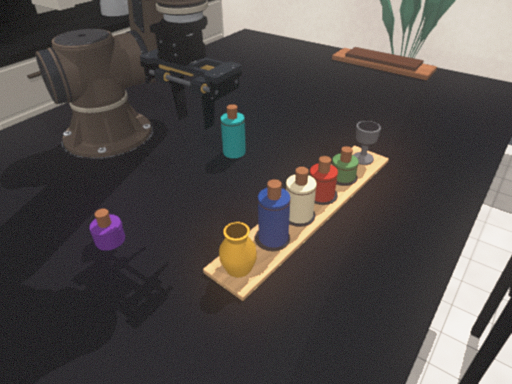

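The picture shows blue (273,215) next to the vase (238,250), then cream (301,195), red (323,180), and green (346,165) next to the goblet (367,140). All four stand upright on their discs and the arm is clear.

```bash
python3 -c "
from cell import ticket
print(ticket.job_done())"
```

```text
the job is handed in; nothing more can be done
None
```

The four canisters are lined up on the ledge in the right order: blue beside the vase (mark4), then cream (mark3), red (mark2), and green beside the goblet (mark1). I lifted each by its knob and handed the job in at about 25 s on the robot's clock; hand-in gives no verdict.

- **Position:** in the last measurements, blue, cream and red were within about 2 mm of their disc centres. Green was within about 3 mm, against the 12 mm allowed.
- **Height and posture:** the knob tops measured within about 1 mm of the heights expected for standing on the discs. All four looked upright in the last picture.
- **Vase and goblet:** the scene camera read both within 1 mm of where they started. The arm was well clear of everything.
- **Weak points:** the arm hid blue from the top camera, and that camera's last vase and goblet check failed. Those three were therefore checked with the scene camera only. For the other canisters, the two cameras disagreed by about 2 mm, which matches the stated calibration.

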